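# Show the camera the sauce funnel's nozzle in an inspection mirror

## Robot

A 6-joint arm with a two-finger parallel gripper is mounted at the origin on a cart in front of the work surface, level with it; the furniture and walls round the work are solid. World frame = base frame: x ahead of the robot, y to its left, z up, the work surface at z = 0. Lengths are in m, angles in rad, forces in N, time in s.
With the tool pointing down it reaches from about 0.275 to 0.75 m from the base axis. Payload 10.2 kg.
Tool frame: the origin (TCP) lies on the centre line of the jaws, within the pads' length; the fingertips stand 22 mm ahead of it and the grasp point (between the pads) lies 3 mm ahead of it; z points along the fingers, y is the line along which they close (so a half turn about z gives the same grasp; the last joint's range is limited). The gripper opens to 88 mm and grips with 3 to 60 N. Pads are 18 mm wide; open, the fingers measure 123 mm over their backs; the gripper's body (75 mm by 187 mm) begins 45 mm behind the grasp point.
Start: joints at [-1.324, 0.313, 1.498, -0, 1.331, -0.223], TCP at [0.238, -0.468, 0.261] pointing down, gripper open.
Joint ranges: [-2.94, 2.94], [-0.97, 2.17], [0.19, 2.56], [-1.23, 4.37], [0.02, 3.11], [-2.88, 2.88]. Speed limits (rad/s): [2.39, 2.39, 3.01, 3.14, 3.14, 3.14].

## Interface

Orientations are given as a unit quaternion [w, x, y, z].
In Python, from station import env gives the robot as it stands. The module is installed in compiled form; this text tells all that it offers. Calls block until the motion is done:
- env.move_to(position, orientation): joint-space move of the TCP to a pose.
- env.servo_line(position, max_speed=0.15, frame=None): straight line of the TCP; frame=None keeps the orientation; max_speed is the mean speed in m/s.
- env.move_joints(angles): joint-space move.
- env.gripper_to(opening, grip_force=None): finger opening in m; grip_force is the grip in N (None keeps the last); returns when the fingers have stopped.
- env.sleep(seconds).
- env.ik(position, orientation): joint angles nearest the present ones, or None.
- env.camera(name): name is "scene" or "top"; returns the picture (384x512x3 uint8, red, green, blue); there is no depth.
- env.camera_info(name): a dict with "vertical_fov" (degrees; the focal length in pixels is half the picture's height over the tangent of half this angle, whatever the lens; pixels are square), "cx", "cy" (the principal point, pixels), "T" (4x4, takes a point from camera to world coordinates). Camera axes: x right, y up, looking along -z (the intrinsics and any distortion apply to the point x, -y, -z); pixel columns grow to the right and rows downward; lengths in m; the calibration is good to about 2 mm. A picture is of the moment at which its call begins. camera_info takes no time and is no camera call.
A pose or a line that the arm cannot do raises env.Unreachable and nothing moves.
- env.finish_job(): hands the job in; it is judged then, once.
Readings, each from a call of its own:
- env.get_time_s(): time.
- env.get_joints(): joint angles.
- env.get_dq(): joint speeds.
- env.get_joint_efforts(): joint torques, N m.
- env.get_tool_pos(): TCP position.
- env.get_orientation(): TCP orientation.
- env.get_ft_force(): force on the tool from outside, world axes, zero at the start.
- env.get_moment(): the same for the moment, N m.
- env.get_width(): finger opening in m.
- env.get_gripper_force(): force on a finger pad.
Only numpy, scipy, OpenCV 4.12 (cv2) and the standard library are available. Lean on these libraries where they do the work, as an engineer would, in place of code of your own. Each camera call takes 0.05 s, during which the arm holds its last target. There are 200 camera calls.

## Task

Hygiene check before service: swing the drip cup on its arm well out from under the sauce funnel's nozzle, then pick up the delicate inspection mirror by its blue handle, gripping gently (about 25 N at most), and hold it in the air straight below the nozzle, level with the tripod camera's lens, angled so that the camera sees the red plug inside the nozzle in the middle of the mirror. Keep the fingers off the mirror's head, do not knock the mirror's head, the funnel or the camera, and leave everything else on the worktop where it is. Finish holding the mirror still at that angle: the program ends with the mirror in the gripper, nothing put down.

Things in the scene. Friction and masses are not known exactly. Their poses are not given: they have to be found in the camera images.
- inspection_mirror: loose mirror tool lying face up, 0.08-0.17 kg. Blue handle 110 long x 22 wide x 20 high, thin steel rod, black-framed mirror head, all rigid. Origin: underside of the handle, under its middle; x along the handle to the head, z up as it lies. Grip across the 22 mm within 45 mm of the middle; balances some 35 mm from it towards the head. Head clears the worktop by 4 mm or more
- mirror_head: the tool's head: frame 66 x 52 x 6, glass 59 x 45. Origin: middle of the glass, at [0.180, 0, 0.020] in the tool's frame; x away from the handle, z = normal out of the reflecting face. The face leans 20 degrees about the handle: its normal is (0, -0.342, 0.940) in the tool's frame. Fragile, fingers off
- mirror_face (a point): middle of the reflecting glass; same axes as the mirror head
- funnel_stand: fixed steel stand: base plate 215 x 150, 11 high (x -63 to +153, y -75 to +75), round post 18 thick, about 305 high, at x = +105. Origin: on the worktop straight below the nozzle; x points from nozzle to post, away from the robot (yaw -0.15 to 0.15), z up. Mind the room's stone pillar at the left, at world x 0.35 to 0.55, y 0.25 to 0.32, 0.9 high
- sauce_funnel: steel funnel with lid and black knob, fixed on the stand. Origin: middle of the nozzle's mouth, 190 above the worktop; z is its upright axis. Nozzle 21 wide; the cone widens from 25 at 218 high to 138 at 288; knob's top at 387. Not to be knocked
- nozzle_plug (a point): middle of the underside of the red closing plug, 15 wide, 7 mm up inside the nozzle, 197 above the worktop; seen only from nearly straight below
- drip_arm (a joint): angle of the drip cup's arm about the stand's post, rad, 0 to 1.4. 0: cup right under the nozzle; grows as the arm swings clockwise seen from above: cup and lever go to the stand's +y side (robot's left), away from the camera. Over 0.8 is well clear. Light friction (0.3 N at the lever), stays where left. Starts at 0 to 0.15
- drip_lever (a point): middle of the black grip (15 thick, 40 long) at the free end of the arm's lever, 155 above the worktop, 245 from the post's axis, on the robot's side; x points along the lever to the post. The lever is 8 thick; the cup, 54 wide, 138 to 162 high, is 105 from the post. Can be pushed sideways with closed fingers
- log_camera: small black camera on a table tripod, fixed, 240 to 300 to the stand's -y side (robot's right), 64 wide, 134 high, feet within 65. Origin: on the worktop below the lens; y = level viewing direction, which meets the nozzle's vertical line; z up
- camera_lens (a point): middle of the lens's front, 110 above the worktop, looking level along the camera's +y. Zoomed in: it sees only what is within 20 mm of that line, so the glass's middle belongs where the line passes straight below the nozzle, its normal halfway between straight up and straight towards the lens (45 degrees from each)
- ramekin_0: small brown ramekin with red dip, 69 wide, 34 high; bystander
- ramekin_1: small black ramekin with green dip, 69 wide, 34 high; bystander
- order_bell: counter bell, 81 wide, 57 high; bystander
- taste_spoon: steel spoon, 188 long; bystander
- lemon_1: lemon, 72 long; bystander
- espresso_cup: white espresso cup, 87 over its handle, 50 high; bystander
Things that resemble listed ones, but are neither listed nor needed, are in the scene too. Of the things shaped like the log_camera, the black one is meant.

How it is judged:
On the way, in this order (a step that is already met when the one before it is completed fails the run):
1. the drip cup is swung well clear of the nozzle (value of joint drip_arm above 0.8 rad), for 0.2 s.
2. the mirror is lifted off the worktop in the fingers (value of joint drip_arm above 0.8 rad and height (world z) of each of inspection_mirror, mirror_face above 0.04 m and contact force between the fingers and inspection_mirror above 0.5 N), for 0.3 s.
At the end, for the whole second after the job is handed in: Drip arm past 0.8 rad; mirror held still in the air by the fingers alone, over 40 mm up; glass centre within 15 mm of the nozzle's vertical line and of the lens height; its normal up and towards the lens, 45 degrees from vertical and from the line of sight, in their plane, within 0.10 rad (value of joint drip_arm above 0.8 rad and horizontal distance between mirror_face and nozzle_plug below 0.015 m and z of mirror_face in the frame of camera_lens between -0.015 and 0.015 m and angle between mirror_head's own z axis and vertical between 0.6854 and 0.8854 rad and angle between the z axis of mirror_head and the y axis of log_camera, either way round between 0.6854 and 0.8854 rad and angle between the z axis of mirror_head and the x axis of log_camera, either way round above 1.4708 rad and z of camera_lens in the frame of mirror_head above 0.1 m and height (world z) of inspection_mirror above 0.04 m and contact force between the fingers and inspection_mirror above 0.5 N and contact force between inspection_mirror and funnel_stand below 0.3 N and contact force between inspection_mirror and log_camera below 0.3 N and linear speed of mirror_head below 0.02 m/s and angular speed of mirror_head below 0.1 rad/s); the arm keeps its last pose, push and grip.
It fails at once if fingers on the mirror's head or glass (contact force between the fingers and mirror_head above 1 N).
It fails at once if the mirror's head knocks against something (over 5 N) (contact force between mirror_head and anything else above 5 N).
It fails at once if the mirror's handle is gripped too hard (over 32 N a finger, 64 N over both) (contact force between the fingers and inspection_mirror above 64 N).
It fails at once if the funnel or the camera is knocked (over 5 N) (contact force between any of sauce_funnel, log_camera and anything else above 5 N).
It fails at once if another thing on the worktop is shifted by more than 30 mm (distance of any of ramekin_0, ramekin_1, order_bell, taste_spoon, lemon_1, espresso_cup from where it was at the start of the episode above 0.03 m).
It also fails if it takes over 64 s, if anything falls off the work surface, if the arm or the gripper's body presses on something with over 40 N, if the wrist force passes 120 N, or if a joint passes its speed limit or range.

## Working session

There is one attempt and no reset: what is moved stays moved. The work goes in short steps, each a Python script; the robot and the scene stay as the last script left them, time stands still between calls to the robot, and variables do not carry over. Pictures are saved under pics/ and viewed, at most 10 in all, crops included, and the job is handed in when it is done.

```bash
mkdir -p pics && python3 - <<'E'
from station import env
import cv2
for n in("scene","top"):
    im=env.camera(n); cv2.imwrite(f"pics/{n}0.png",cv2.resize(im[:,:,::-1],(800,600),interpolation=cv2.INTER_CUBIC)); cv2.imwrite(f"{n}raw.png",im[:,:,::-1])
    i=env.camera_info(n); print({k:(v.round(4).tolist() if k=="T" else v) for k,v in i.items()})
E
```

```text
{'vertical_fov': 50.31455669807214, 'cx': 263.50272641775774, 'cy': 189.55514437077042, 'T': [[0.551, 0.4708, -0.689, -0.3816], [-0.8345, 0.3034, -0.46, -0.7764], [-0.0075, 0.8284, 0.56, 0.8788], [0.0, 0.0, 0.0, 1.0]]}
{'vertical_fov': 46.705119815088814, 'cx': 262.85306665132094, 'cy': 198.37412149819016, 'T': [[0.0083, 0.9976, -0.0684, 0.4687], [-0.9999, 0.0088, 0.0074, -0.1475], [0.008, 0.0684, 0.9976, 1.3853], [0.0, 0.0, 0.0, 1.0]]}
```

View pics/top0.png

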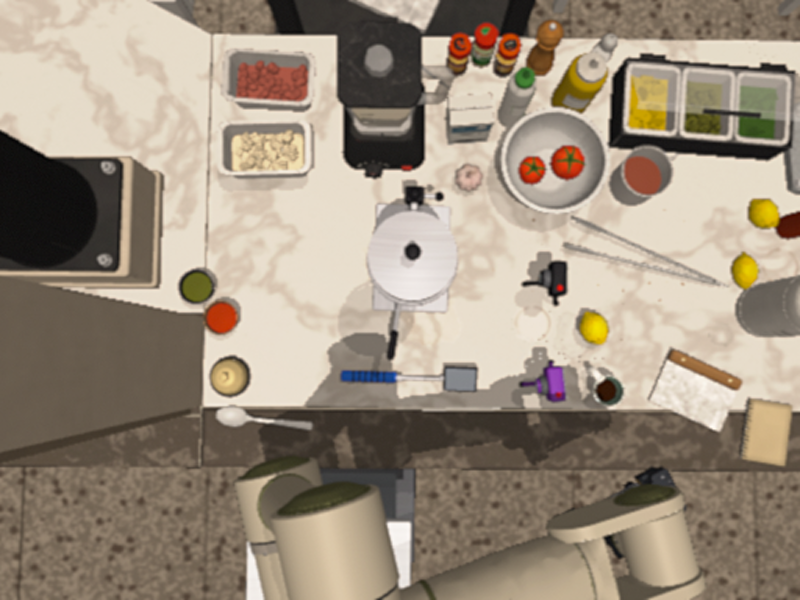

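View pics/scene0.png

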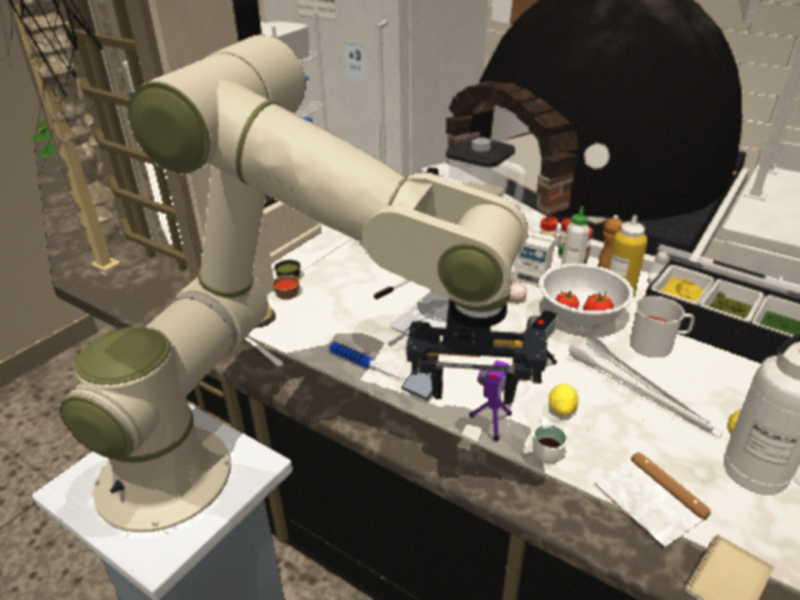

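The top view shows the handle at about (368,377) with its head at (460,378), the knob at (412,251), the lever grip at (392,345), and the black camera at (555,280). The purple camera at (553,382) is a decoy. In the scene view the arm hides the funnel.

```bash
cat > h.py <<'E'
import numpy as np, cv2
from scipy.spatial.transform import Rotation as R
from station import env
def ray(n,uv):
    i=env.camera_info(n); f=192/np.tan(np.radians(i["vertical_fov"]/2)); T=i["T"]
    d=np.array([(uv[0]-i["cx"])/f,-(uv[1]-i["cy"])/f,-1.]); return T[:3,3],T[:3,:3]@d
def plane(n,uv,z):
    o,d=ray(n,uv); return o+d*(z-o[2])/d[2]
def pix(n,p):
    i=env.camera_info(n); f=192/np.tan(np.radians(i["vertical_fov"]/2)); T=i["T"]
    c=T[:3,:3].T@(np.asarray(p)-T[:3,3]); return np.array([i["cx"]-f*c[0]/c[2],i["cy"]+f*c[1]/c[2]])
def blobs(mask,x0,y0,x1,y1,mn=8):
    m=np.zeros(mask.shape,np.uint8); m[y0:y1,x0:x1]=mask[y0:y1,x0:x1]
    n,l,s,c=cv2.connectedComponentsWithStats(m)
    return [(s[k].tolist(),c[k],l==k) for k in range(1,n) if s[k][4]>=mn]
def quat(Rm):  # columns -> wxyz
    q=R.from_matrix(Rm).as_quat(); return [q[3],*q[:3]]
def frame(z,y):
    z=np.array(z,float); z/=np.linalg.norm(z); y=np.array(y,float); y-=z*(y@z); y/=np.linalg.norm(y)
    return np.c_[np.cross(y,z),y,z]
E
python3 - <<'E'
from h import *
np.set_printoptions(precision=4,suppress=True)
im=cv2.imread("topraw.png"); hsv=cv2.cvtColor(im,cv2.COLOR_BGR2HSV)
blue=((hsv[...,0]>100)&(hsv[...,0]<130)&(hsv[...,1]>120)).astype(np.uint8)
dark=(hsv[...,2]<70).astype(np.uint8)
for nm,m,box,z in(("handle",blue,(200,225,270,255),.015),("knob",dark,(250,145,280,175),.387),("grip",dark,(240,205,262,232),.16),("cam",dark,(330,160,370,200),.13)):
    for s,c,l in blobs(m,*box):
        ys,xs=np.nonzero(l); r=cv2.minAreaRect(np.c_[xs,ys].astype(np.float32))
        P=np.array([plane(n_,p,z) for n_,p in[("top",q) for q in cv2.boxPoints(r)]])
        print(nm,s,c,plane("top",c,z),"corners",P[:,:2].tolist())
# head: greyish between
ims=im[225:255,278:312]; g=cv2.inRange(cv2.cvtColor(ims,cv2.COLOR_BGR2GRAY),0,150)
for s,c,l in blobs(g,0,0,34,30,50): print("head",s,c+[278,225],plane("top",c+[278,225],.02))
# lid circle
m=cv2.inRange(im,(0,0,0),(255,255,255)); 
c=cv2.HoughCircles(cv2.medianBlur(cv2.cvtColor(im,cv2.COLOR_BGR2GRAY),3)[120:210,215:310],cv2.HOUGH_GRADIENT,1,50,param1=80,param2=15,minRadius=22,maxRadius=34); print("lid",c, [plane("top",q[:2]+[215,120],.29) for q in c[0]])
crop=im[95:260,200:380]; cv2.imwrite("pics/crop.png",cv2.resize(crop,(720,660))[:600] if 0 else cv2.resize(crop,(648,594),interpolation=cv2.INTER_CUBIC))
E
```

```text
handle [219, 237, 35, 8, 214] [235.6355 240.5093] [ 0.4325 -0.0753  0.015 ] corners [[0.4243610018758185, -0.023849342812495136], [0.4431945123721261, -0.02421715378049262], [0.4404615417437448, -0.12853155780174258], [0.4216225317989195, -0.12806479626403583]]
knob [260, 156, 9, 10, 66] [263.6364 160.5   ] [ 0.6232 -0.156   0.387 ] corners [[0.6230379138419248, -0.14206382662578995], [0.6368724441622033, -0.15553051670485868], [0.6232973500294203, -0.16922532946637261], [0.6094882612744099, -0.15575547319072144]]
grip [248, 212, 6, 18, 65] [250.4615 220.1538] [ 0.4924 -0.123   0.16  ] corners [[0.46887687269309325, -0.1143008904248033], [0.516198097912399, -0.1216868365574296], [0.514643938203961, -0.13153218665960997], [0.4673281740369838, -0.12411998373017258]]
cam [350, 168, 12, 27, 202] [356.0099 178.0198] [ 0.6152 -0.4212  0.13  ] corners [[0.6437436177953084, -0.4042165515416437], [0.6440390093319817, -0.43559256782514755], [0.569762567726271, -0.4350873495804428], [0.5694831335858531, -0.4038374350518533]]
cam [335, 173, 14, 10, 45] [343.9333 179.1333] [ 0.6117 -0.3868  0.13  ] corners [[0.6290178759288928, -0.3614112624828317], [0.6293631501854052, -0.3984444445790185], [0.6036308246422766, -0.39832101144280563], [0.6032920884338451, -0.36133941984766793]]
head [0, 8, 34, 22, 534] [294.1816 244.3502] [ 0.4224 -0.2546  0.02  ]
lid [[[48.5 42.5 27.9]]] [array([ 0.6332, -0.1565,  0.29  ])]
```

View pics/crop.png

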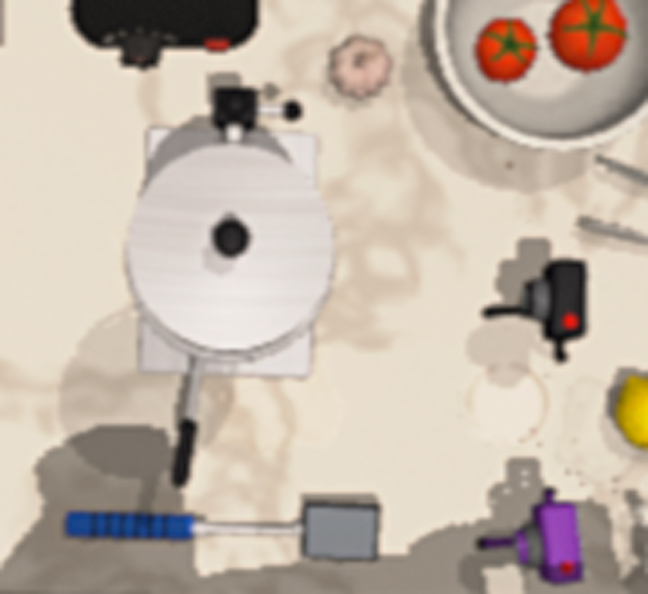

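```bash
python3 - <<'E'
from h import *
q=quat(frame([0,0,-1],[0,1,0]))
env.move_to([.18,-.34,.36],q); env.move_to([.36,.08,.36],q)
print(env.get_joints(),env.get_time_s())
for n in("scene","top"):
    im=env.camera(n)[:,:,::-1]; cv2.imwrite(f"{n}1.png",im)
for c in((238.9,198.3),(286.1,199.4),(241.1,130.6),(287.5,132.5)): print("base",plane("top",c,.011))
im=cv2.imread("scene1.png")
for nm,p in(("knob",(.625,-.156,.385)),("lens",(.615,-.39,.11)),("grip",(.492,-.123,.155)),("mirror",(.425,-.254,.02))): print(nm,pix("scene",p))
cv2.imwrite("pics/s1.png",cv2.resize(im[120:320,180:440],(780,600),interpolation=cv2.INTER_CUBIC))
E
```

```text
Traceback (most recent call last):
station.Unreachable: the arm cannot take that pose within its joint ranges
```

```bash
cat >> h.py <<'E'
def best(p,Rm):
    """of the two half-turn equivalents, the one whose joints lie nearest"""
    c=[]
    for s in(1,-1):
        Q=Rm@np.diag([s,s,1]); j=env.ik(list(p),quat(Q))
        if j is not None: c.append((np.abs(np.array(j)-env.get_joints()).max(),s,Q,j))
    return min(c,key=lambda t:t[0])[2:] if c else None
E
python3 - <<'E'
from h import *
d=frame([0,0,-1],[0,1,0])
for p in((.18,-.34,.36),(.18,-.36,.3),(.16,-.34,.26),(.36,.08,.36),(.4,.08,.3)):
    b=best(p,d); print(p,None if b is None else np.round(b[1],2))
Q,j=best((.16,-.34,.26),d) ; env.move_joints(j)
b=best((.36,.08,.36),d) or best((.4,.08,.3),d); env.move_joints(b[1])
print(env.get_joints(),env.get_tool_pos(),env.get_time_s())
for n in("scene","top"):
    im=env.camera(n)[:,:,::-1]; cv2.imwrite(f"{n}1.png",im)
for c in((238.9,198.3),(286.1,199.4),(241.1,130.6),(287.5,132.5)): print("base",plane("top",c,.011))
im=cv2.imread("scene1.png")
for nm,p in(("knob",(.625,-.156,.385)),("lens",(.615,-.39,.11)),("grip",(.492,-.123,.155)),("mirror",(.425,-.254,.02))): print(nm,pix("scene",p))
cv2.imwrite("pics/s1.png",cv2.resize(im[120:320,180:440],(780,600),interpolation=cv2.INTER_CUBIC))
E
```

```text
(0.18, -0.34, 0.36) [-1.39 -0.07  1.67 -0.    1.53  0.18]
(0.18, -0.36, 0.3) [-1.4   0.01  1.76 -0.    1.38  0.17]
(0.16, -0.34, 0.26) [-1.45 -0.03  1.89 -0.    1.27  0.13]
(0.36, 0.08, 0.36) [-0.1  -0.11  1.71 -0.    1.54 -1.67]
(0.4, 0.08, 0.3) [-0.09  0.02  1.74 -0.    1.38 -1.66]
[-1.03464665e-01 -1.04328274e-01  1.70836246e+00 -1.39674094e-04
  1.53815808e+00  1.46802810e+00] [0.36027809 0.07948394 0.35975155] 2.4833
base [ 0.56259548 -0.08351694  0.011     ]
base [ 0.56047508 -0.22974599  0.011     ]
base [ 0.77498913 -0.08785105  0.011     ]
base [ 0.77043072 -0.23313644  0.011     ]
knob [276.71337432 107.1748164 ]
lens [336.86058179 205.50471312]
grip [245.20740068 186.47072226]
mirror [268.26458874 245.01939961]
```

View pics/s1.png

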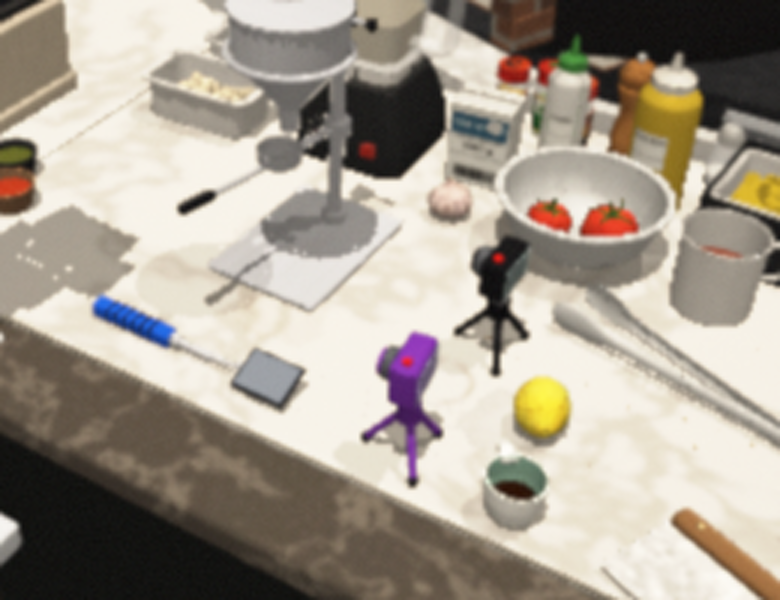

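```bash
python3 - <<'E'
from h import *
np.set_printoptions(precision=4,suppress=True)
print("lens z.11",plane("scene",(340,208.3),.11),"nozzle pred",pix("scene",(.624,-.157,.19)),"head z.02",plane("scene",(269.3,244.7),.02))
post=np.array([.729,-.159])
def pose(a,off,z,r=.24):
    L=np.array([-np.cos(a),np.sin(a)]); t=np.array([np.sin(a),np.cos(a)])
    return [*(post+r*L-off*t),z],frame([0,0,-1],[*t,0])
env.gripper_to(0.0,20)
p,F=pose(.15,.055,.30); Q,j=best(p,F); s=np.sign(Q[:,0]@F[:,0]); env.move_joints(j)
env.servo_line(pose(.15,.055,.159)[0],max_speed=.12)
for k,a in enumerate([.15,.3,.5,.7,.9,1.08]):
    p,F=pose(a,.025,.159); env.servo_line(p,max_speed=.08,frame=quat(F@np.diag([s,s,1])))
    print(a,env.get_tool_pos(),env.get_ft_force(),env.get_time_s())
env.sleep(.3)
p,F=pose(1.08,.06,.159); env.servo_line(p,max_speed=.1); p[2]=.30; env.servo_line(p,max_speed=.2)
Q,j=best((.36,.08,.33),frame([0,0,-1],[0,1,0])); env.move_joints(j)
print(env.get_time_s(),env.get_joints())
for n in("scene","top"): cv2.imwrite(f"{n}2.png",env.camera(n)[:,:,::-1])
im=cv2.imread("top2.png"); cv2.imwrite("pics/t2.png",cv2.resize(im[80:280,180:440],(780,600),interpolation=cv2.INTER_CUBIC))
E
```

```text
lens z.11 [ 0.6068 -0.4046  0.11  ] nozzle pred [276.1878 162.3669] head z.02 [ 0.428  -0.2559  0.02  ]
0.15 [ 0.4881 -0.1475  0.1591] [-0.3364 -0.4678 -0.0012] 6.8583
0.3 [ 0.4923 -0.1123  0.159 ] [-0.455   0.252  -0.4476] 7.4583
0.5 [ 0.5063 -0.0663  0.159 ] [-0.5752 -0.5194  0.0678] 8.2083
0.7 [ 0.5292 -0.0239  0.1589] [-0.7299 -1.0916 -0.1998] 8.9583
0.9 [0.56   0.0131 0.1589] [0.1018 0.5422 0.5216] 9.7083
1.08 [0.5935 0.0406 0.1589] [-0.7178  0.5438 -0.0128] 10.4
13.0167 [-0.1025 -0.0917  1.7735 -0.      1.4603  1.4702]
```

View pics/t2.png

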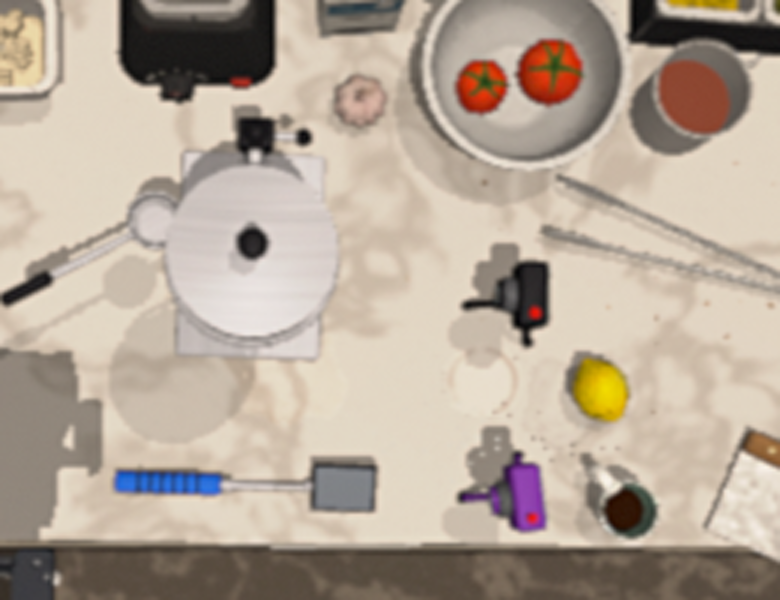

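The cup has swung to about 1.07 rad (grip at crop (27,288), cup at (152,220)). The mirror and bystanders haven't moved. Next I refine the handle position and check IK for both grasp variants before picking.

```bash
cat >> h.py <<'E'
NOZ=np.array([.624,-.157,.110]); LENS=np.array([.609,-.403,.110])
def Tm(Rm,p):
    T=np.eye(4); T[:3,:3]=Rm; T[:3,3]=p; return T
HO=np.array([.4325,-.0755,0]); HD=np.array([-.030,-1,0]); HD/=np.linalg.norm(HD)
T_WM=Tm(np.c_[HD,np.cross([0,0,1],HD),[0,0,1]],HO)      # mirror as it lies
GRIP=HO+.020*HD+[0,0,.0245]                            # TCP at grasp
def mirror_target():
    v=LENS-NOZ; v/=np.linalg.norm(v); n=v+[0,0,1]; n/=np.linalg.norm(n)
    x=np.cross([0,0,1],v); x*=np.sign(x[0]); x/=np.linalg.norm(x); hy=np.cross(n,x)
    c,s=np.cos(np.radians(20)),np.sin(np.radians(20))
    Rm=np.c_[x,c*hy-s*n,s*hy+c*n]; return Tm(Rm,NOZ-Rm@[.18,0,.02])
E
python3 - <<'E'
from h import *
np.set_printoptions(precision=4,suppress=True)
for n,box in(("top",(200,220,290,260)),("scene",(200,200,250,250))):
    hsv=cv2.cvtColor(cv2.imread(n+"2.png"),cv2.COLOR_BGR2HSV)
    m=((hsv[...,0]>100)&(hsv[...,0]<130)&(hsv[...,1]>120)).astype(np.uint8)
    s,c,l=max(blobs(m,*box),key=lambda b:b[0][4]); print(n,s,c,plane(n,c,.012),plane(n,c,.015))
print("lens top",plane("top",(345.7,179),.11),"grip",plane("top",(189,176),.16),"headtop",plane("top",(180+344/3,80+487/3),.02))
print(mirror_target())
for s in(1,-1):
    F=frame([0,0,-1],T_WM[:3,1])@np.diag([s,s,1]); TG=Tm(F,GRIP); MT=np.linalg.inv(T_WM)@TG
    E=mirror_target()@MT
    for p,Q in((GRIP+[0,0,.15],F),(GRIP,F),(E[:3,3]-[.11,0,0],E[:3,:3]),(E[:3,3],E[:3,:3])):
        j=env.ik(list(p),quat(Q)); print(s,p,None if j is None else np.array(j))
E
```

```text
top [219, 237, 35, 8, 214] [235.5701 240.4486] [ 0.4326 -0.0749  0.012 ] [ 0.4327 -0.075   0.015 ]
scene [211, 219, 27, 16, 170] [223.9294 226.3941] [ 0.4296 -0.0744  0.012 ] [ 0.4268 -0.0769  0.015 ]
lens top [ 0.6144 -0.3957  0.11  ] grip [0.6131 0.0483 0.16  ] headtop [ 0.4285 -0.256   0.02  ]
[[ 0.9981  0.0552 -0.0257  0.4448]
 [-0.0609  0.9046 -0.4218 -0.1376]
 [ 0.      0.4226  0.9063  0.0919]
 [ 0.      0.      0.      1.    ]]
1 [ 0.4319 -0.0955  0.1745] [-0.4836  0.2279  1.8541 -0.      1.0596 -0.4537]
1 [ 0.4319 -0.0955  0.0245] [-0.4836  0.5008  1.9715 -0.      0.6693 -0.4537]
1 [ 0.3542 -0.1492  0.1141] [-0.8886  0.3316  1.9817  0.3148  1.1772 -2.5715]
1 [ 0.4642 -0.1492  0.1141] [-0.7157  0.499   1.7091  0.3634  1.2319 -2.3994]
-1 [ 0.4319 -0.0955  0.1745] [-0.4836  0.2279  1.8541 -0.      1.0596  2.6879]
-1 [ 0.4319 -0.0955  0.0245] [-0.4836  0.5008  1.9715 -0.      0.6693  2.6879]
-1 [ 0.3542 -0.1492  0.1141] [-0.8886  0.3316  1.9817  0.3148  1.1772  0.5701]
-1 [ 0.4642 -0.1492  0.1141] [-0.7157  0.499   1.7091  0.3634  1.2319  0.7422]
```

```bash
python3 - <<'E'
from h import *
np.set_printoptions(precision=4,suppress=True)
F=frame([0,0,-1],T_WM[:3,1])@np.diag([-1,-1,1])
env.gripper_to(.07,20)
env.move_joints(env.ik(list(GRIP+[0,0,.15]),quat(F)))
env.servo_line(list(GRIP+[0,0,.04]),max_speed=.12); env.servo_line(list(GRIP),max_speed=.04)
print("down",env.get_tool_pos(),env.get_ft_force())
env.gripper_to(.010,18); env.sleep(.4)
print("grip",env.get_width(),env.get_gripper_force(),env.get_ft_force())
if env.get_width()>.017:
    env.servo_line(list(GRIP+[0,0,.10]),max_speed=.05); env.sleep(.5)
    print("up",env.get_width(),env.get_gripper_force(),env.get_ft_force(),env.get_moment(),env.get_time_s())
for n in("scene","top"): cv2.imwrite(f"{n}3.png",env.camera(n)[:,:,::-1])
a=cv2.imread("top3.png")[190:290,180:340]; b=cv2.imread("scene3.png")[120:290,180:340]
cv2.imwrite("pics/g3.png",np.hstack([cv2.resize(a,(400,250)),cv2.resize(b[:160],(250,250))]) if 0 else np.vstack([cv2.resize(a,(480,300)),cv2.resize(b[60:160],(480,300))]))
E
```

```text
down [ 0.432  -0.0955  0.0247] [-0.2484 -0.1223  0.2631]
grip 0.021885781524513953 17.98887242563069 [ 0.5497 -0.5522  0.3738]
up 0.0220739508633902 17.988670701161027 [ 0.4785 -0.2855 -1.1942] [0.1158 0.0245 0.029 ] 21.3833
```

View pics/g3.png

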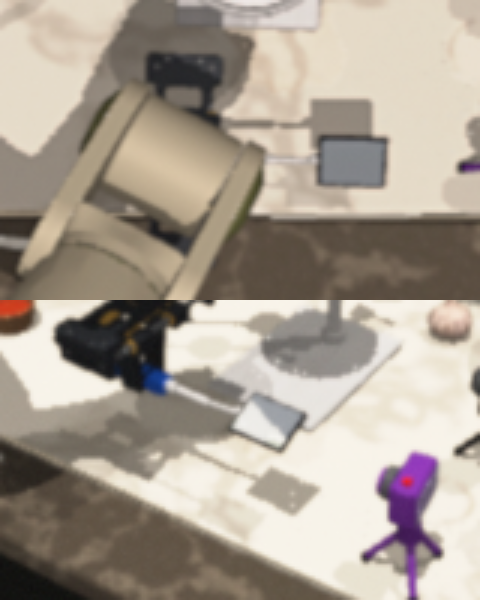

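The mirror is lifted and held, with the head visible at top (297.7,243.7) and scene (269.3,220.3). Next I check for droop and move to the target.

```bash
cat >> h.py <<'E'
def tri(uv1,uv2):
    (o1,d1),(o2,d2)=ray("top",uv1),ray("scene",uv2)
    s=np.linalg.lstsq(np.c_[d1,-d2],o2-o1,rcond=None)[0]; a,b=o1+d1*s[0],o2+d2*s[1]
    return (a+b)/2,np.linalg.norm(a-b)
E
python3 - <<'E'
from h import *
from scipy.spatial.transform import Slerp
np.set_printoptions(precision=4,suppress=True)
print("head",tri((297.7,243.7),(269.3,220.3)),"expected",HO+.18*HD+[0,0,.12])
F=frame([0,0,-1],T_WM[:3,1])@np.diag([-1,-1,1]); MT=np.linalg.inv(T_WM)@Tm(F,GRIP)
E=mirror_target()@MT; pre=E[:3,3]-[.115,0,0]
env.servo_line([.37,-.09,.125],max_speed=.06)
p0=np.array(env.get_tool_pos()); S=Slerp([0,1],R.from_matrix([F,E[:3,:3]]))
for k in np.linspace(0,1,7)[1:]:
    env.servo_line(list(p0+k*(pre-p0)),max_speed=.015,frame=quat(S(k).as_matrix()))
print(env.get_time_s(),env.get_tool_pos(),env.get_ft_force(),env.get_width())
env.servo_line(list(E[:3,3]),max_speed=.04); env.sleep(.5)
print(env.get_time_s(),env.get_tool_pos()-E[:3,3],env.get_ft_force(),env.get_width(),env.get_gripper_force())
for n in("scene","top"): cv2.imwrite(f"{n}4.png",env.camera(n)[:,:,::-1])
im=cv2.imread("scene4.png"); cv2.imwrite("pics/s4.png",cv2.resize(im[110:260,180:380],(800,600),interpolation=cv2.INTER_CUBIC))
im=cv2.imread("top4.png"); cv2.imwrite("pics/t4.png",cv2.resize(im[120:270,180:380],(800,600),interpolation=cv2.INTER_CUBIC))
T=mirror_target(); 
for y in(-.0225,.0225):
  for x in(-.0295,.0295):
    c,s=np.cos(np.radians(20)),np.sin(np.radians(20)); P=T[:3,3]+T[:3,:3]@np.array([.18+x,c*y,.02+s*y]); print("glass corner crop px",(pix("scene",P)-[180,110])*4)
E
```

```text
head (array([ 0.4274, -0.2566,  0.1178]), np.float64(0.0006552461484922371)) expected [ 0.4271 -0.2554  0.12  ]
27.8167 [ 0.3492 -0.149   0.1141] [ 0.1978  0.1336 -1.8932] 0.02196575888867857
31.3417 [ 0. -0. -0.] [-0.4747 -0.1047 -1.7427] 0.021594504140108713 17.988555575720966
glass corner crop px [378.7465 326.8796]
glass corner crop px [418.0942 296.1615]
glass corner crop px [348.5597 283.4068]
glass corner crop px [388.7827 253.8343]
```

View pics/s4.png

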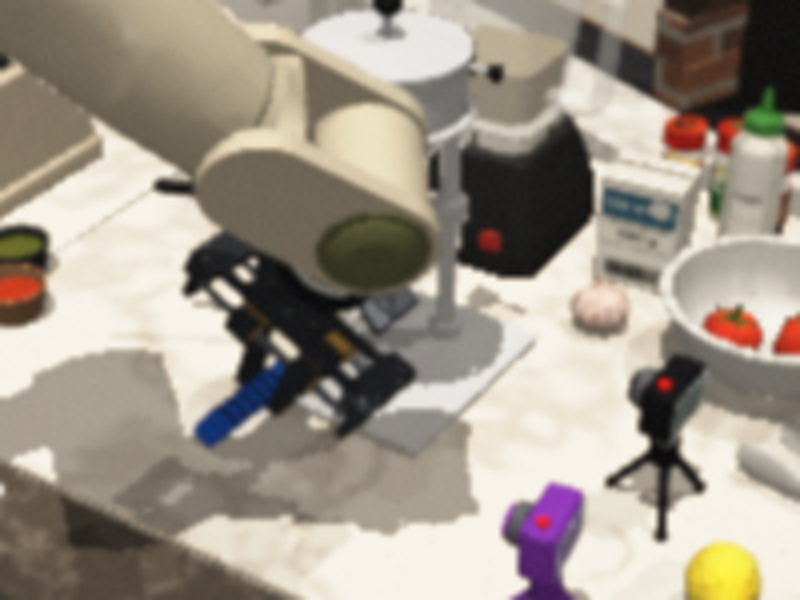

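View pics/t4.png

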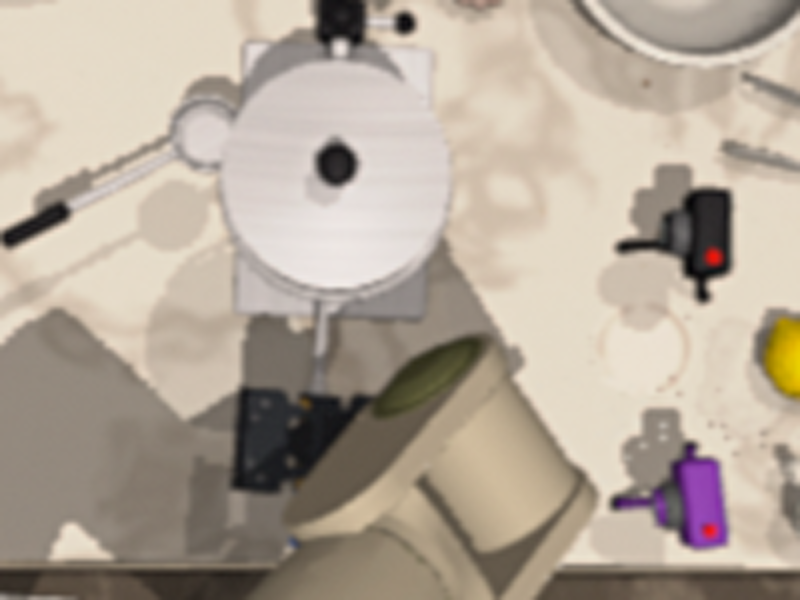

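The scene view shows the glass's outer corner at (415,300), against (418,296) predicted. The rod runs to under the nozzle, and the cup at top-view (205,133) is clear. The measured head and nozzle positions agree to about 3 mm, so I'm handing in.

```bash
python3 -c "
from station import env
print(abs(env.get_dq()).max(),env.get_width()); print(env.finish_job(),env.get_time_s())"
```

```text
0.0017041608432804456 0.021621588058481987
the job is handed in; nothing more can be done
the job is handed in; nothing more can be done
```

I handed the job in with the cup arm at about 1.07 rad and the mirror held still below the nozzle at lens height, angled at 45° and gripped at 18 N; positions were checked in the images to about 3 mm, and no verdict came back.

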